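# Shim the rocking assembly stand

### The arm

A 6-joint arm with a two-finger parallel gripper is mounted at the origin on the work surface. World frame = base frame: x ahead of the robot, y to its left, z up, the work surface at z = 0. Lengths are in mm, angles in rad, forces in N, time in s.
With the tool pointing down it reaches from about 350 to 875 mm from the base axis. Payload 4.2 kg.
Tool frame: the origin (TCP) lies at the very end of the fingers, on their centre line; the grasp point (between the pads) lies arm.hold_point_z behind it (arm.hold_point_z is the distance from the TCP to the grasp point, in mm); y points along the fingers, x is the direction in which the jaws open and shut, and the axes are right-handed (so a half turn about y gives the same grasp; the last joint's range is limited). The gripper opens to 85 mm and grips with 20 to 120 N. Pads are 22 mm wide; open, the fingers measure 114 mm over their backs; the gripper's body (76 mm by 85 mm) begins 54 mm behind the grasp point. The pads swing forward as they close: fully open they stand 13 mm farther back than shut.
Start: joints at [1.555, 0.385, 0.008, 0, -1.194, -0.259], TCP at [169.565, 601.537, 231.312] pointing down, gripper open.
Joint ranges: [-3.14, 3.14], [-1.21, 2.06], [-1.07, 1.41], [-3.16, 2.05], [-2.99, -0.16], [-3.1, 3.1]. Speed limits (rad/s): [2.79, 2.79, 3.14, 3.14, 3.14, 3.14].

### API

Orientations are given as a unit quaternion [x, y, z, w].
In Python, from bench import arm gives the robot as it stands.
- The arm moves only by the shell command python3 -m creep 'ROWS'. ROWS is JSON, a list of rows, each a list of 3 entries, a list of its own where there are three numbers: the shift along the world's x, y, z in mm, then the turn, a rotation vector about the world's x, y, z in rad, then the gripper command: -1 is shut, 1 is fully open, values between are in proportion. In form: [[[dx, dy, dz], [wx, wy, wz], jaw], ...]. A call has 1 to 12 rows; each row is the pose to reach, as a shift and turn from the pose commanded when the call began; what a row does not reach only later rows make up. A row lasts 1/12 s, in which the tool goes at most 41.7 mm and 7.16 degrees, less where a joint would pass 70% of its speed; a pose out of reach is approached as far as the arm can. A call with a gripper value outside its range is refused whole. The fingers move at their own pace and stop on an object; the grip force is fixed at half the most. Time passes only in rows, so rows that repeat a pose let the fingers close. It gives the time, the measured TCP pose, the force and the opening at its end, in the units of the state.
- arm.read_state(): the state, without advancing time (a new reading comes with each control period).
- arm.get_image(name): name is "scene" or "top" or "wrist"; returns (picture, depth): 400x640x3 uint8, red, green, blue; 400x640 float32, mm along the optical axis (not along the pixel's ray), 0 where there is no reading.
- arm.camera_params(name): a dict with "camera_matrix" (3x3 intrinsics, pixels), "k1" (the pictures are not rectified: a ray, as slopes to the right and down, at radius r is drawn at 1 + k1 r^2 times it, then the intrinsics apply), "extrinsics" (4x4, takes a point from world to camera coordinates); the wrist camera has in their place "T_tool_cam" (4x4, takes a point from camera to tool coordinates, whose origin is the TCP and whose axes are the tool frame's). Camera axes: x right, y down, z forward; pixel columns grow to the right and rows downward; lengths in mm; the calibration is good to about 2 mm. A picture is of the moment at which its call begins: read the wrist's pose just before it. camera_params takes no time and is no camera call.
- arm.job_done(): hands the job in, once; it reports no verdict.
The state is a dict: "clock": time; "joints": joint angles; "joint_vel": joint speeds; "joint_efforts": joint torques, N m; "position": TCP position; "ee_rot": TCP orientation; "contact_force": force on the tool from outside, world axes, zero at the start; "wrist_torque": the same for the moment, N m; "gripper_width": finger opening in mm.
Only numpy, scipy, OpenCV 4.12 (cv2) and the standard library are available. Lean on these libraries where they do the work, as an engineer would, in place of code of your own. Each camera call takes 0.05 s, during which the arm holds its last target.

### The job

The model-maker's assembly stand rocks because one of its four feet is too short. Push the wooden wedge along the table, thin end first, under the short foot until the stand is level and no longer rocks, without lifting the wedge or shoving the stand out of place; then press down firmly with a fingertip on the round cork pad at the opposite corner to check it, and come away. Leave the jar, the bottle and the sanding block alone.

Things in the scene. Friction and masses are not known exactly. Their poses are not given: they have to be found in the camera images.
- stand: Aluminium plate 160 x 160 x 10 mm (corners 113 mm from its centre, top 32 mm high when level) on four domed rubber feet under the corners, with a model truck fixed on it, 82 mm high, within 80 mm of the centre. Loose, 0.65-0.95 kg. Origin: centre, level with the feet's undersides; +x points to the short foot's corner, z is normal to the plate. Starts leaning to the short foot by 0.07 rad, +x downhill.
- short_foot (a point): Centre of the underside of the short foot (28 mm across, dome radius 30 mm), 88 mm from the stand's centre along its +x. It is 6 mm shorter than the other three: it rests on the table while the stand leans, and is 6 mm above it when the stand is level.
- wedge: Wooden wedge flat on the table, 110 mm long, 44 mm wide, its thickness growing evenly from 1.5 mm (thin end) to 16 mm (thick end); 60 g. Origin: centre of the underside; +x points to the thin end, z up. Starts with the thin end 40 to 80 mm from the short foot's centre, pointing at it to within some 25 mm. 7.5 mm of travel raises the foot 1 mm; pushed on past level, it jams and shoves the whole stand along.
- wedge_tail (a point): Middle of the wedge's upright thick end face (44 mm wide, 16 mm high), 8 mm above the table: where to push. The stand is level when the short foot's centre is some 74 to 80 mm ahead of this face.
- pad: Round cork pad, 34 mm across and 6 mm thick, fixed on the plate at the corner opposite the short foot, 80 mm from the stand's centre. Origin: centre of its underside.
- pad_top (a point): Centre of the cork pad's top face, 38 mm above the table when the stand is level.
- paint_jar: Small amber glass paint jar, 38 mm across, 50 mm high, a bystander beside the wedge's path. Origin: centre of its underside.
- sanding_block: Cork sanding block, 60 x 35 x 25 mm, a bystander beside the wedge's path. Origin: centre of its underside.
- thinner: Green glass bottle with a white cap, 48 mm across, 85 mm high, a bystander beyond the cork pad. Origin: centre of its underside.
Things that resemble listed ones, but are neither listed nor needed, are in the scene too. Of the things shaped like the wedge, the wooden one is meant. Leave any purple look-alike of the stand alone.

How it is judged (in metres and radians):
On the way, in this order (a step that is already met when the one before it is completed fails the run):
1. the wedge carries the short foot and the stand is level (angle between stand's own z axis and vertical below 0.012 rad and contact force between wedge and stand above 0.3 N), for 0.2 s.
2. the cork pad is pressed down with at least 2 N and the stand does not rock (contact force between the fingers and pad above 2 N and angle between stand's own z axis and vertical below 0.016 rad), for 0.1 s.
At the end, for the whole second after the job is handed in: The wedge lies flat under the short foot and bears it (over 0.3 N), the stand is level to within 0.012 rad, at rest, and within 30 mm of where it stood; the cork pad was pressed with at least 2 N after that (all of step 1 and horizontal distance between wedge and short_foot below 0.05 m and angle between wedge's own z axis and vertical below 0.03 rad and distance of stand from where it was at the start of the episode below 0.03 m and linear speed of each of stand, wedge below 0.01 m/s); the robot touches nothing.
It fails at once if the wedge is lifted off the table or tipped up (height (world z) of wedge above 0.012 m or angle between wedge's own z axis and vertical above 0.3 rad).
It fails at once if the stand is lifted or tipped (height (world z) of stand above 0.02 m or angle between stand's own z axis and vertical above 0.15 rad).
It fails at once if the stand is shoved more than 30 mm (distance of stand from where it was at the start of the episode above 0.03 m).
It fails at once if the paint jar, the sanding block or the bottle is moved more than 20 mm (distance of any of paint_jar, sanding_block, thinner from where it was at the start of the episode above 0.02 m).
It also fails if it takes over 54 s, if anything falls off the work surface, if the arm or the gripper's body presses on something with over 40 N, if the wrist force passes 120 N, or if a joint passes its speed limit or range.

## Working session

There is one attempt and no reset: what is moved stays moved. The work goes in short steps, Python scripts to look and compute and a shell command to move; the robot and the scene stay as the last step left them, time stands still between calls to the robot, and variables do not carry over. Pictures are saved under pics/ and viewed, and the job is handed in when it is done.

```bash
ls; mkdir -p pics
cat > h.py <<'E'
import numpy as np, cv2
from bench import arm
def ray(name,uv,st=None):
    p=arm.camera_params(name);K=np.array(p["camera_matrix"]);k1=p["k1"]
    uv=np.atleast_2d(np.array(uv,float))
    d=cv2.undistortPoints(uv[:,None,:],K,np.array([k1,0,0,0.]))[:,0]
    d=np.c_[d,np.ones(len(d))]
    if "extrinsics" in p:
        T=np.linalg.inv(np.array(p["extrinsics"]))
    else:
        from scipy.spatial.transform import Rotation as R
        W=np.eye(4);W[:3,:3]=R.from_quat(st["ee_rot"]).as_matrix();W[:3,3]=st["position"]
        T=W@np.array(p["T_tool_cam"])
    return T[:3,3],d@T[:3,:3].T
def onz(name,uv,z,st=None):
    o,d=ray(name,uv,st); return o+d*((z-o[2])/d[:,2])[:,None]
def snap(name,fn):
    st=arm.read_state();im,dp=arm.get_image(name)
    cv2.imwrite('pics/'+fn+'.png',cv2.cvtColor(im,cv2.COLOR_RGB2BGR));np.save('pics/'+fn+'_d.npy',dp)
    return st,im,dp
E
python3 - <<'E'
from h import *
for n in("scene","top","wrist"): st,_,_=snap(n,n+"0")
print(st, arm.hold_point_z)
for n in("scene","top"): print(arm.camera_params(n))
E
```

```text
pics
{'clock': 0.1, 'joints': array([ 1.55461445e+00,  3.85490738e-01,  6.75025060e-03, -4.35532926e-04,
       -1.19402845e+00, -2.58587106e-01]), 'joint_vel': array([-0.00046306, -0.00083846,  0.00562997,  0.00074411,  0.00041688,
       -0.00015234]), 'joint_efforts': array([-8.97803329e-04, -3.93323100e+01,  1.88929296e+01,  4.19799864e+00,
       -2.61352609e-03,  3.86188788e-06]), 'position': array([169.42716703, 601.04193602, 230.31943235]), 'ee_rot': array([ 0.42730954, -0.56333822,  0.56426008, -0.42622432]), 'contact_force': array([-0.25283626, -0.1284686 ,  0.81651559]), 'wrist_torque': array([-0.03252541,  0.00172143, -0.05195147]), 'gripper_width': 84.98697730620252} 18.700000000000003
{'camera_matrix': array([[483.77946935,   0.        , 322.00613834],
       [  0.        , 483.77946935, 197.98695962],
       [  0.        ,   0.        ,   1.        ]]), 'k1': -0.09118588762113178, 'extrinsics': array([[-8.30607475e-01,  5.56848277e-01, -3.34936794e-03,
         4.00325358e+02],
       [ 4.29596302e-01,  6.36945344e-01, -6.40115338e-01,
        -2.53377713e+02],
       [-3.54313759e-01, -5.33123461e-01, -7.68271525e-01,
         1.26506097e+03],
       [ 0.00000000e+00,  0.00000000e+00,  0.00000000e+00,
         1.00000000e+00]])}
{'camera_matrix': array([[519.83906878,   0.        , 322.86295352],
       [  0.        , 519.83906878, 202.10772207],
       [  0.        ,   0.        ,   1.        ]]), 'k1': -0.17315226441566028, 'extrinsics': array([[-1.42592051e-02, -9.99868749e-01, -7.69153099e-03,
         7.45337277e+01],
       [-9.94368934e-01,  1.49877846e-02, -1.04908483e-01,
         5.36603503e+02],
       [ 1.05009993e-01,  6.15230790e-03, -9.94452136e-01,
         1.18157857e+03],
       [ 0.00000000e+00,  0.00000000e+00,  0.00000000e+00,
         1.00000000e+00]])}
```

View pics/scene0.png

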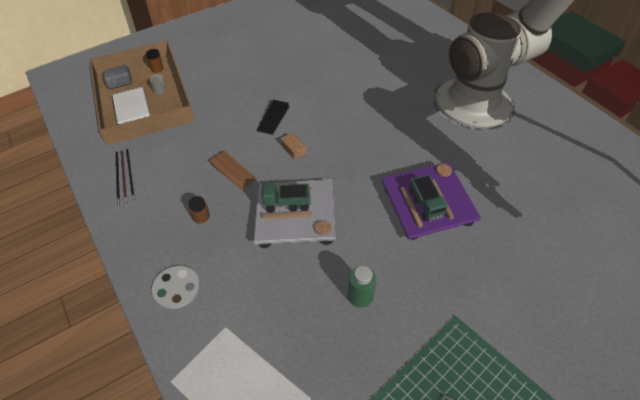

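View pics/top0.png

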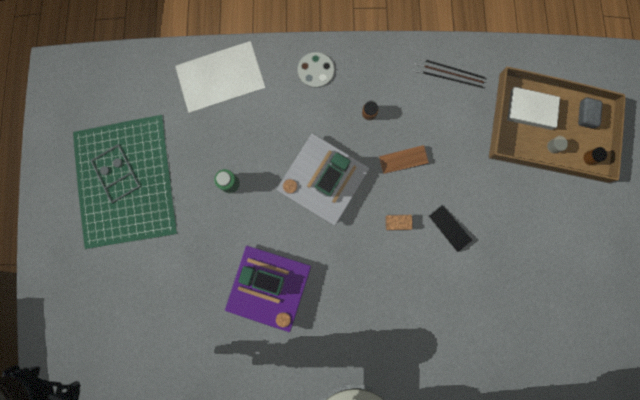

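View pics/wrist0.png

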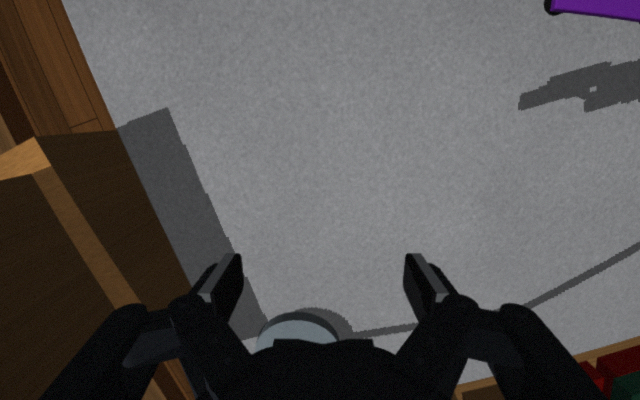

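The top view shows the aluminium stand at about (323,180), with its cork pad at (291,186). The wooden wedge is at (405,160), the black look-alike at (450,228), the jar at (370,110), the sanding block at (400,222) and the bottle at (226,180). Next I'll measure them.

Run:
```python
from h import *
im=cv2.imread('pics/top0.png')
cv2.imwrite('pics/topz.png',cv2.resize(im[90:250,200:460],(780,480),interpolation=cv2.INTER_CUBIC))
hsv=cv2.cvtColor(im,cv2.COLOR_BGR2HSV)
m=cv2.inRange(hsv,(3,80,50),(25,255,255))
n,l,s,c=cv2.connectedComponentsWithStats(m)
for i in range(1,n):
    if s[i,4]>60 and 200<c[i][0]<460 and 90<c[i][1]<340:
        pts=np.argwhere(l==i)[:,::-1].astype(np.float32)
        r=cv2.minAreaRect(pts);print(s[i],c[i].round(1),[hsv[l==i].mean(0).round()]);print(cv2.boxPoints(r).round(1).tolist())
im=cv2.imread('pics/scene0.png')
cv2.imwrite('pics/scenez.png',cv2.resize(im[120:320,170:400],(690,600),interpolation=cv2.INTER_CUBIC))
```

```text
[379 146  49  27 832] [403.6 159.1] [array([ 13., 127., 120.])]
[[378.5, 156.10000610351562], [423.5, 144.89999389648438], [427.8999938964844, 162.5], [382.8999938964844, 173.8000030517578]]
[308 152  23  35  94] [318.7 169.2] [array([ 17.,  94., 144.])]
[[307.20001220703125, 185.5], [328.70001220703125, 151.1999969482422], [330.6000061035156, 152.39999389648438], [309.20001220703125, 186.6999969482422]]
[333 166  22  36  63] [343.3 184.6] [array([ 17.,  87., 105.])]
[[332.20001220703125, 200.5], [353.79998779296875, 165.89999389648438], [355.70001220703125, 167.10000610351562], [334.1000061035156, 201.6999969482422]]
[283 180  14  13 138] [289.7 185.9] [array([ 14., 108., 148.])]
[[281.0, 186.0], [290.0, 177.0], [298.5, 185.5], [289.5, 194.5]]
[386 215  26  15 379] [398.6 222.1] [array([ 15., 112., 147.])]
[[386.0, 215.0], [411.0, 215.0], [411.0, 229.0], [386.0, 229.0]]
[248 259  40  15 101] [267.  265.7] [array([ 15.,  94., 126.])]
[[247.39999389648438, 261.0], [248.1999969482422, 258.3999938964844], [287.79998779296875, 270.5], [286.8999938964844, 273.20001220703125]]
[239 287  41  15 123] [258.6 294.3] [array([ 16.,  99., 146.])]
[[238.3000030517578, 289.1000061035156], [239.1999969482422, 286.3999938964844], [279.1000061035156, 299.70001220703125], [278.20001220703125, 302.3999938964844]]
[276 313  14  14 157] [282.8 319.5] [array([ 14., 116., 151.])]
[[276.0, 313.0], [289.0, 313.0], [289.0, 326.0], [276.0, 326.0]]
```

View pics/topz.png

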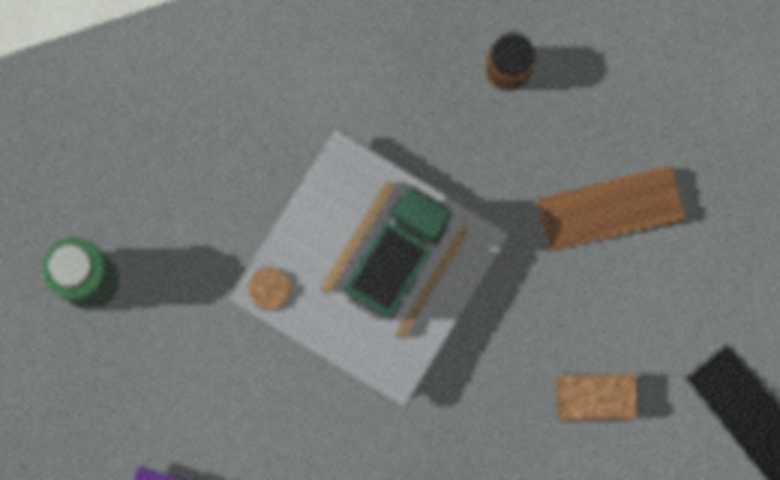

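View pics/scenez.png

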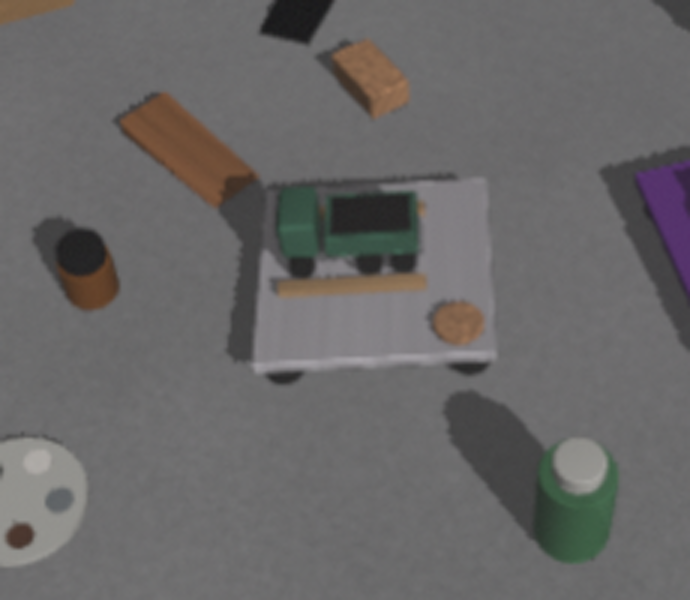

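Run:
```python
from h import *
z=lambda a:(np.array(a,float)+.5)/3-.5+np.array([200,90])
S=onz('top',z([507,236]),24)[0];P=onz('top',z([232,297]),40)[0]
A=onz('top',z([336,131]),32)[0];B=onz('top',z([404,404]),32)[0]
print('S,P,A,B',S,P,A,B)
c=(S+P+A+B)/4; u=(S-P)[:2]/np.linalg.norm((S-P)[:2]);v=(A-B)[:2]/np.linalg.norm((A-B)[:2])
print('c',c,'diag',np.linalg.norm(S-P),np.linalg.norm(A-B),np.degrees(np.arctan2(u[1],u[0])),np.degrees(np.arctan2(v[1],v[0]))-90)
pad=onz('top',[289.7,185.9],43.6)[0];print('pad',pad,np.linalg.norm((pad-c)[:2]))
foot=c[:2]+u*88;print('foot',foot)
# wedge corners from minAreaRect top face: thin end z1.5, thick 16
w=[onz('top',p,h)[0] for p,h in zip([[378.5,156.1],[382.9,173.8],[427.9,162.5],[423.5,144.9]],[1.5,1.5,16,16])]
# refined by eye in zoom
w2=[onz('top',z(p),h)[0] for p,h in zip([[540,199],[548,250],[688,217],[676,167]],[1.5,1.5,16,16])]
for q in(w,w2):
    q=np.array(q);print(q.round(1).tolist());t=(q[0]+q[1])/2;k=(q[2]+q[3])/2
    d=(t-k)[:2];L=np.linalg.norm(d);print('thin',t,'tail',k,'L',L,'W',np.linalg.norm(q[0]-q[1]),np.linalg.norm(q[2]-q[3]),'ang',np.degrees(np.arctan2(d[1],d[0])))
    f=foot-k[:2];d/=L;print('foot along/lat from tail',f@d,d[0]*f[1]-d[1]*f[0])
print('jar',onz('top',z([513,54]),50),'sb',onz('top',[398.6,222.1],25),'bottle',onz('top',z([70,266]),85))
# scene checks
zs=lambda a:(np.array(a,float)+.5)/3-.5+np.array([170,120])
print('scene S',onz('scene',zs([267,187]),24),'P',onz('scene',zs([495,354]),40),'pad',onz('scene',zs([459,320]),43.6))
print('wedge scene thick',onz('scene',zs([[120,122],[163,94]]),16),'thin',onz('scene',zs([[221,205],[259,177]]),1.5))
```

```text
S,P,A,B [616.49482662 -42.36075464  24.        ] [569.33847721 172.39026051  40.        ] [700.98688347  90.74765922  32.        ] [485.2237812  40.863919   32.       ]
c [593.01099213  65.41027102  32.        ] diag 220.4489051868064 221.45451867869608 -77.61520042294107 -76.98212577709933
pad [574.83372362 142.60660575  43.6       ] 79.30754810067303
foot [611.88489869 -20.5418997 ]
[[649.9, -68.8, 1.5], [606.6, -78.1, 1.5], [630.2, -185.3, 16.0], [673.2, -176.5, 16.0]]
thin [628.23986564 -73.45119511   1.5       ] tail [ 651.72651392 -180.89608421   16.        ] L 109.98193870103835 W 44.30765232992413 43.8736721587724 ang 102.33047570051512
foot along/lat from tail 165.16333308157516 4.678910043069145
[[650.1, -71.6, 1.5], [608.5, -76.8, 1.5], [631.4, -188.0, 16.0], [672.1, -180.1, 16.0]]
thin [629.32524742 -74.21002552   1.5       ] tail [ 651.77387682 -184.04946139   16.        ] L 112.10995778088652 W 41.88349238504859 41.46787408255958 ang 101.55085384499465
foot along/lat from tail 168.18337636671387 6.340758767991602
jar [[756.50687774 -48.82328457  50.        ]] sb [[ 488.47684178 -109.23935392   25.        ]] bottle [[588.79653413 290.02682445  85.        ]]
scene S [[615.93548545 -48.28688825  24.        ]] P [[569.47629061 174.94491528  40.        ]] pad [[575.03514232 141.42086551  43.6       ]]
wedge scene thick [[ 674.60326546 -177.29314244   16.        ]
 [ 633.43803612 -186.08529701   16.        ]] thin [[645.16509011 -70.6937627    1.5       ]
 [608.21544403 -79.42668205   1.5       ]]
```

Run:
```python
from h import *
from scipy.spatial.transform import Rotation as R
st=arm.read_state();M=R.from_quat(st['ee_rot']).as_matrix();print(M.round(3));a=np.degrees(np.arctan2(M[1,0],M[0,0]));print('jaw ang',a, st['position'],st['joints'],st['clock'])
```

```text
[[-0.271 -0.     0.962]
 [-0.962 -0.002 -0.271]
 [ 0.002 -1.     0.   ]]
jaw ang -105.75095942123494 [169.46209393 601.14877656 230.47694679] [ 1.55460795e+00  3.85398433e-01  6.97027886e-03 -3.29813508e-04
 -1.19399884e+00 -2.58596026e-01] 0.15
```

```bash
python3 -m creep '[[[40,-30,0],[0,0,-0.1],-1],[[62,-63,0],[0,0,-0.2],-1],[[84,-98,0],[0,0,-0.3],-1],[[105,-133,0],[0,0,-0.4],-1],[[125,-168,0],[0,0,-0.5],-1],[[145,-204,0],[0,0,-0.6],-1],[[165,-240,0],[0,0,-0.7],-1],[[185,-275,0],[0,0,-0.8],-1],[[205,-310,0],[0,0,-0.9],-1],[[225,-345,0],[0,0,-1.0],-1],[[245,-380,0],[0,0,-1.087],-1],[[245,-409,0],[0,0,-1.087],-1]]'
```

```text
clock: 1.15
position: [416.5, 190.5, 231.1]
ee_rot: [0.072, -0.703, 0.704, -0.072]
contact_force: [-0.5, -0.9, 0.2]
gripper_width: 0.0
```

```bash
python3 -m creep '[[[20,-34,0],[0,0,0],-1],[[40,-68,0],[0,0,0],-1],[[60,-102,0],[0,0,0],-1],[[80,-136,0],[0,0,0],-1],[[100,-170,0],[0,0,0],-1],[[120,-204,0],[0,0,0],-1],[[140,-238,0],[0,0,0],-1],[[160,-272,0],[0,0,0],-1],[[180,-306,0],[0,0,0],-1],[[202,-340,0],[0,0,0],-1],[[223,-375,0],[0,0,0],-1],[[244.4,-409.5,0],[0,0,0],-1]]'; python3 -m creep '[[[0,0,-30],[0,0,0],-1],[[0,0,-60],[0,0,0],-1],[[0,0,-90],[0,0,0],-1],[[0,0,-90],[0,0,0],-1]]'
python3 - <<'E'
from h import *
st,_,_=snap('wrist','w1');snap('scene','s1');snap('top','t1')
from scipy.spatial.transform import Rotation as R
M=R.from_quat(st['ee_rot']).as_matrix();print(M.round(3),st['position'],st['joints'])
E
```

```text
clock: 2.15
position: [659.5, -218.9, 230.8]
ee_rot: [-0.074, 0.703, -0.703, 0.073]
contact_force: [-0.4, -0.0, 0.1]
gripper_width: 0.2
clock: 2.48
position: [654.4, -216.2, 132.9]
ee_rot: [-0.078, 0.705, -0.701, 0.068]
contact_force: [-0.5, -0.6, -1.7]
gripper_width: 0.1
[[-0.979 -0.015  0.205]
 [-0.205  0.004 -0.979]
 [ 0.013 -1.    -0.007]] [ 654.43019337 -216.24202866  132.93697392] [-0.08640272  0.57300073  0.0675836  -0.00319139 -1.08026547  0.29465488]
```

View pics/w1.png

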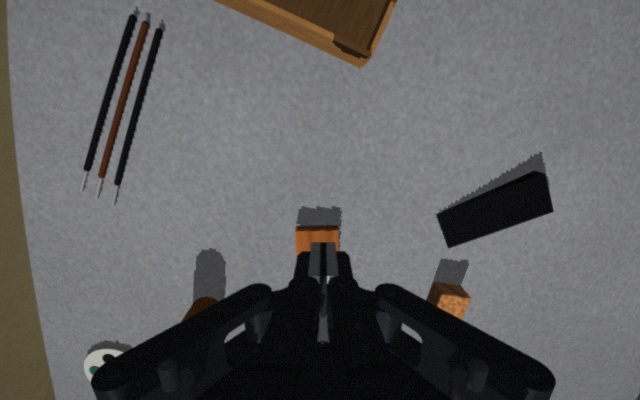

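View pics/s1.png

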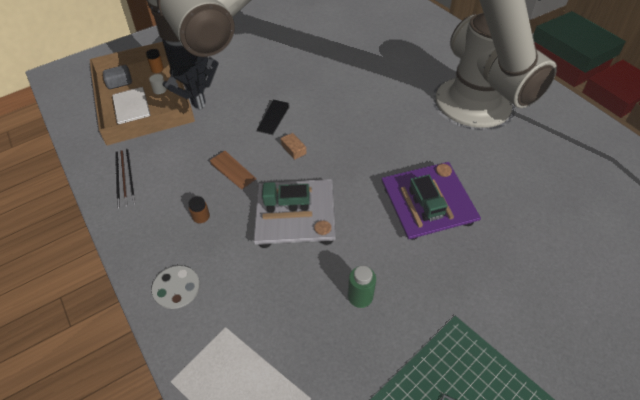

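```bash
python3 - <<'E'
from h import *
st=arm.read_state();print(st['position'],st['joint_vel'])
# tail edge in w1: bottom edge of face at the table
im=cv2.imread('pics/w1.png');cv2.imwrite('pics/w1z.png',cv2.resize(im[195:275,270:370],(800,600)[:1]+(640,),interpolation=cv2.INTER_CUBIC))
E
python3 -m creep '[[[0,0,0],[0,0,0],-1],[[0,0,0],[0,0,0],-1]]'
```

```text
[ 659.85369679 -217.24564798  142.73253139] [ 1.58237640e-03 -3.02526996e-02  3.08247259e-02  3.32240438e-03
  4.38282720e-03 -3.23381401e-05]
clock: 2.8
position: [660.3, -217.0, 144.2]
ee_rot: [0.072, -0.703, 0.704, -0.076]
contact_force: [0.5, -0.6, -0.3]
gripper_width: -0.0
```

```bash
python3 -c "
import cv2
im=cv2.imread('pics/w1z.png');cv2.imwrite('pics/w1z2.png',cv2.resize(im,(750,600)))"
```

```text
(no output)
```

View pics/w1z2.png

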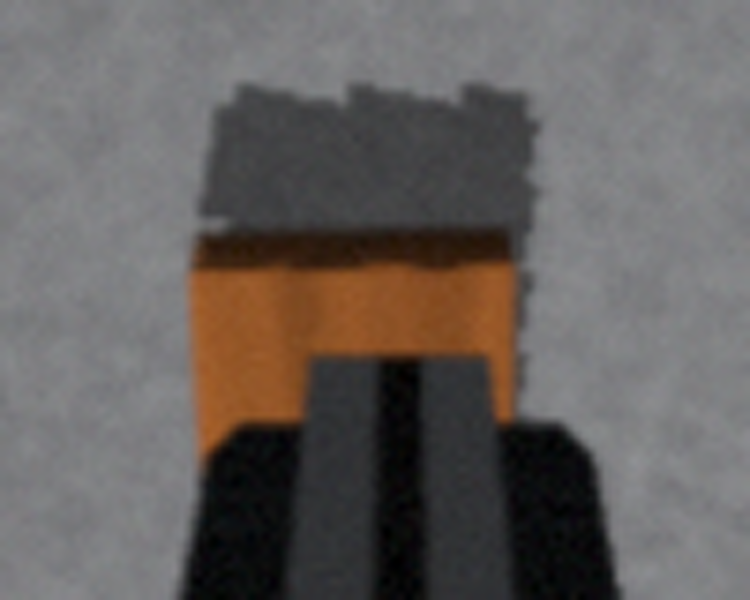

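Run:
```python
from h import *
st,im,dp=snap('wrist','w2');print(st['position'],st['joint_vel'].round(4))
h=cv2.cvtColor(im,cv2.COLOR_RGB2HSV);m=cv2.inRange(h,(3,120,20),(20,255,255))
m[:, :280]=0;m[:,360:]=0;m[:200]=0;m[300:]=0
for c in range(290,350,6):
    r=np.flatnonzero(m[:,c]); 
    if len(r):print(c,r[0],r[-1],onz('wrist',[c,r[0]-.5],0,st)[0].round(1),im[r[0]-2:r[0]+8,c,0])
for r in (236,242,248):
    q=np.flatnonzero(m[r]);print(r,q[[0,-1]],onz('wrist',[[q[0]-.5,r],[q[-1]+.5,r]],16,st).round(1).tolist())
```

```text
[ 660.32059778 -216.95307715  144.21797225] [-0.0006  0.001  -0.0114 -0.0049  0.0031  0.0007]
308 226 251 [ 669.3 -175.2    0. ] [ 71  47  45  54  69 124 145 149 151 149]
314 225 242 [ 663.  -177.8    0. ] [ 67  48  44  43  48  69 122 141 141 138]
320 225 242 [ 656.5 -179.2    0. ] [ 63  47  43  43  46  59 111 132 136 138]
326 225 242 [ 650.  -180.6    0. ] [ 64  53  38  39  49  66 122 136 145 144]
332 225 242 [ 643.5 -182.     0. ] [ 64  49  39  44  50  62 119 132 137 140]
338 226 251 [ 636.7 -182.2    0. ] [ 49  43  41  51  61 114 129 131 134 136]
344 227 250 [ 629.9 -182.4    0. ] [ 51  49  50  68 121 144 144 142 148 147]
236 [304 344] [[672.1, -168.9, 16.0], [629.4, -178.0, 16.0]]
242 [304 344] [[670.8, -162.0, 16.0], [627.8, -171.2, 16.0]]
248 [305 344] [[668.4, -155.3, 16.0], [626.2, -164.3, 16.0]]
```

```bash
python3 -m creep '[[[0,0,-30],[0,0,0],-1],[[0,0,-60],[0,0,0],-1],[[0,0,-90],[0,0,0],-1],[[0,0,-110],[0,0,0],-1],[[0,0,-120],[0,0,0],-1],[[0,0,-125],[0,0,0],-1],[[0,0,-130],[0,0,0],-1],[[0,0,-132],[0,0,0],-1],[[0,0,-133],[0,0,0],-1],[[0,0,-133],[0,0,0],-1],[[0,0,-133],[0,0,0],-1],[[0,0,-133],[0,0,0],-1]]'; python3 -c "
from h import *
st=snap('wrist','w3')[0];print(st['position'],st['contact_force'],arm.read_state()['position'])"
```

```text
clock: 3.85
position: [659.5, -217.1, 9.2]
ee_rot: [0.073, -0.703, 0.703, -0.074]
contact_force: [0.6, -0.1, 0.2]
gripper_width: -0.1
[ 659.46509581 -217.05367961    9.24072881] [ 0.62629132 -0.05154501  0.23781404] [ 659.31544869 -217.0034937     9.03095958]
```

View pics/w3.png

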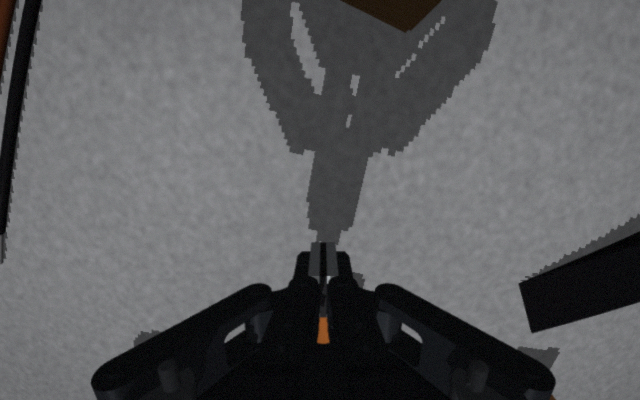

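```bash
python3 -m creep '[[[0,0,-4],[0,0,0],-1],[[-1,5,-4],[0,0,0],-1],[[-2.1,10,-4],[0,0,0],-1],[[-3.2,15,-4],[0,0,0],-1],[[-4.3,20,-4],[0,0,0],-1],[[-5.3,24,-4],[0,0,0],-1],[[-6.2,28,-4],[0,0,0],-1],[[-7,32,-4],[0,0,0],-1],[[-7.9,36,-4],[0,0,0],-1],[[-8.7,40,-4],[0,0,0],-1],[[-8.7,40,-4],[0,0,0],-1],[[-8.7,40,-4],[0,0,0],-1]]'; python3 -c "
from h import *
st=snap('top','t4')[0];print(st['position'],st['contact_force']);snap('scene','s4')
im=cv2.imread('pics/t4.png');cv2.imwrite('pics/t4z.png',cv2.resize(im[90:250,250:510],(780,480),interpolation=cv2.INTER_CUBIC))
im=cv2.imread('pics/s4.png');cv2.imwrite('pics/s4z.png',cv2.resize(im[120:280,150:350],(750,600),interpolation=cv2.INTER_CUBIC))
"
```

```text
clock: 4.9
position: [650.3, -176.7, 4.4]
ee_rot: [-0.074, 0.703, -0.703, 0.074]
contact_force: [0.3, 0.7, 0.2]
gripper_width: -0.1
[ 650.27565536 -176.67809539    4.37979551] [0.30483484 0.71072919 0.20704087]
```

View pics/t4z.png

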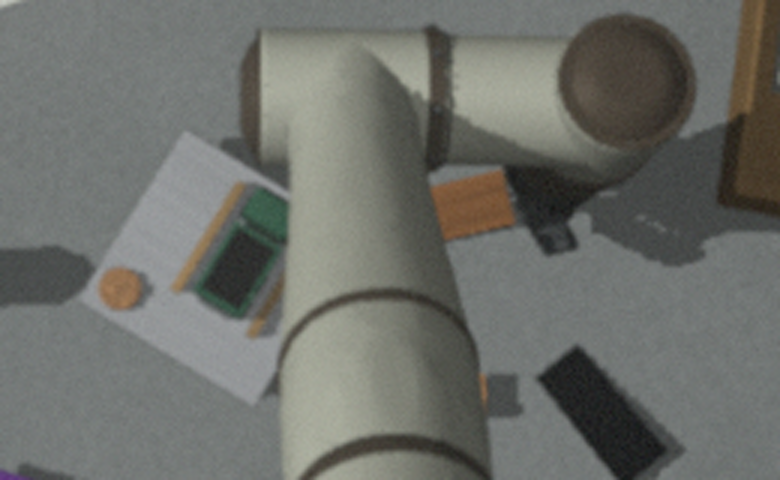

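View pics/s4z.png

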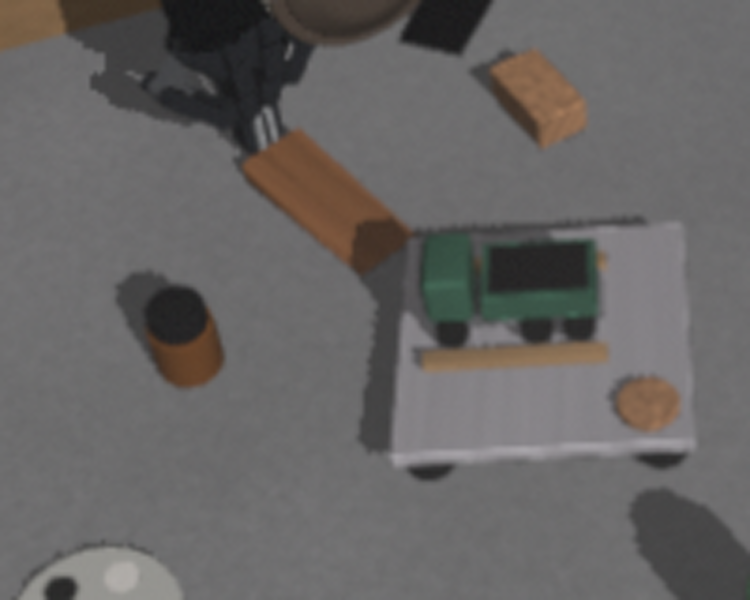

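Run:
```python
from h import *
zs=lambda a:(np.array(a,float)+.5)/3.75-.5+np.array([150,120])
k=onz('scene',zs([[243,162],[301,130]]),16);t=onz('scene',zs([[356,272],[411,236]]),1.5)
print(k,t);d=(t.mean(0)-k.mean(0))[:2];print(np.linalg.norm(d),np.degrees(np.arctan2(d[1],d[0])),k.mean(0),t.mean(0))
d/=np.linalg.norm(d);f=np.array([611.9,-20.5])-k.mean(0)[:2];print(f@d,d[0]*f[1]-d[1]*f[0])
```

```text
[[ 668.91329621 -163.75493698   16.        ]
 [ 626.86821615 -168.42262223   16.        ]] [[648.62145541 -58.32995511   1.5       ]
 [607.88375595 -64.98020072   1.5       ]]
106.2640814344276 100.64977297639348 [ 647.89075618 -166.0887796    16.        ] [628.25260568 -61.65507792   1.5       ]
149.73231641032885 8.465264245922505
```

```bash
python3 -m creep '[[[-0.9,4,0],[0,0,0],-1],[[-1.7,8,0],[0,0,0],-1],[[-2.6,12,0],[0,0,0],-1],[[-3.4,16,0],[0,0,0],-1],[[-4.3,20,0],[0,0,0],-1],[[-5.1,24,0],[0,0,0],-1],[[-6,28,0],[0,0,0],-1],[[-6.8,32,0],[0,0,0],-1],[[-7.7,36,0],[0,0,0],-1],[[-8.5,40,0],[0,0,0],-1],[[-8.5,40,0],[0,0,0],-1],[[-8.5,40,0],[0,0,0],-1]]'; python3 -c "
from h import *
st=snap('scene','s5')[0];print(st['position'],st['contact_force'])
im=cv2.imread('pics/s5.png');cv2.imwrite('pics/s5z.png',cv2.resize(im[120:280,150:350],(750,600),interpolation=cv2.INTER_CUBIC))
"
```

```text
clock: 6.0
position: [641.7, -136.6, 4.4]
ee_rot: [-0.074, 0.703, -0.703, 0.074]
contact_force: [-0.2, -0.2, 0.4]
gripper_width: -0.0
[ 641.74519948 -136.62109389    4.37903788] [-0.22297968 -0.16101252  0.43081078]
```

View pics/s5z.png

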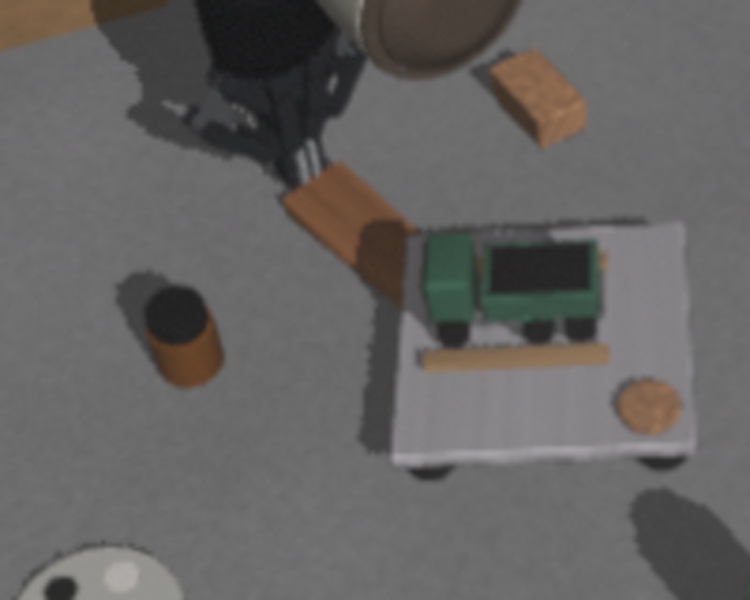

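```bash
cat > tilt.py <<'E'
from h import *
import sys
def tilt(fn,name='scene'):
    im=cv2.imread('pics/'+fn+'.png');dp=np.load('pics/'+fn+'_d.npy')
    # plate pixels by reprojected world height/pos
    v,u=np.mgrid[0:400,0:640];uv=np.c_[u.ravel(),v.ravel()]
    o,d=ray(name,uv);P=(o+d*dp.ravel()[:,None])
    c=np.array([593,65.4]);u_=np.array([.215,-.977]);n_=np.array([.977,.215])
    q=P[:,:2]-c;a=q@u_;b=q@n_
    m=(np.abs(a)+np.abs(b)<105)&(dp.ravel()>0)&(P[:,2]>15)&(P[:,2]<45)&(np.hypot(a+80,b)>21)
    for k in range(8):
        A=np.c_[a,b,np.ones(len(a))];x=np.linalg.lstsq(A[m],P[m,2],rcond=None)[0];r=P[:,2]-A@x
        m&=np.abs(r)<max(2,2.0*r[m].std()) 
    print(fn,name,'n',m.sum(),'slope along +x %.4f lateral %.4f h %.2f std %.2f'%(*x,r[m].std()))
    # table reference slope
    g=(np.abs(a)+np.abs(b)>150)&(np.abs(a)<260)&(np.abs(b)<260)&(np.abs(P[:,2])<8)&(dp.ravel()>0)
    y=np.linalg.lstsq(A[g],P[g,2],rcond=None)[0];print('  table',y.round(4),g.sum())
for f in sys.argv[1:]: tilt(f,'scene' if f[0]=='s' else 'top')
E
python3 tilt.py scene0 s1 s4 s5 top0 t1
```

```text
scene0 scene n 1962 slope along +x -0.0641 lateral -0.0011 h 34.73 std 1.00
  table [5.0000e-04 3.0000e-04 2.3452e+00] 36299
s1 scene n 2012 slope along +x -0.0665 lateral -0.0012 h 34.72 std 1.04
  table [5.0000e-04 3.0000e-04 2.3519e+00] 36324
s4 scene n 1944 slope along +x -0.0666 lateral -0.0012 h 34.72 std 0.98
  table [5.0000e-04 3.0000e-04 2.3504e+00] 36234
s5 scene n 2001 slope along +x -0.0456 lateral -0.0022 h 34.69 std 1.04
  table [2.0000e-04 4.0000e-04 2.3021e+00] 35481
top0 top n 2324 slope along +x -0.0709 lateral 0.0008 h 32.35 std 1.80
  table [2.000e-04 1.100e-03 8.132e-01] 32702
t1 top n 2300 slope along +x -0.0678 lateral 0.0001 h 32.37 std 1.76
  table [4.000e-04 1.400e-03 8.217e-01] 21110
```

```bash
python3 -m creep '[[[-0.5,2.5,0],[0,0,0],-1],[[-1.1,5,0],[0,0,0],-1],[[-1.6,7.5,0],[0,0,0],-1],[[-2.1,10,0],[0,0,0],-1],[[-2.7,12.5,0],[0,0,0],-1],[[-3.2,15,0],[0,0,0],-1],[[-3.7,17.5,0],[0,0,0],-1],[[-4.2,20,0],[0,0,0],-1],[[-4.2,20,0],[0,0,0],-1],[[-4.2,20,0],[0,0,0],-1]]'; python3 -c "
from h import *
st=snap('scene','s6')[0];print(st['position'],st['contact_force'])
im=cv2.imread('pics/s6.png');cv2.imwrite('pics/s6z.png',cv2.resize(im[120:280,150:350],(750,600),interpolation=cv2.INTER_CUBIC))
"; python3 tilt.py s6
```

```text
clock: 6.88
position: [637.5, -116.6, 4.3]
ee_rot: [-0.074, 0.703, -0.703, 0.074]
contact_force: [1.3, 0.3, -1.1]
gripper_width: 0.1
[ 637.46452318 -116.61034173    4.26375911] [ 1.30743262  0.31175754 -1.08015278]
s6 scene n 2085 slope along +x -0.0174 lateral -0.0014 h 34.70 std 1.07
  table [3.0000e-04 4.0000e-04 2.3029e+00] 34857
```

View pics/s6z.png

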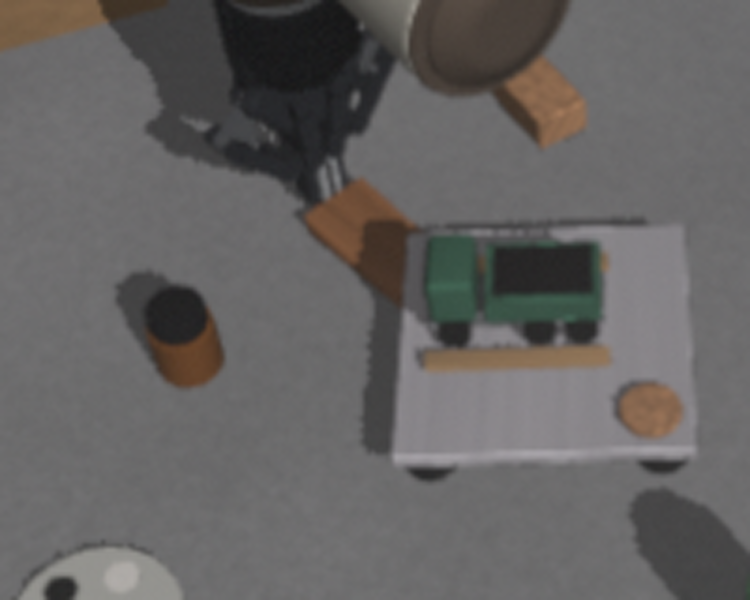

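```bash
python3 -m creep '[[[-0.4,2,0],[0,0,0],-1],[[-0.8,4,0],[0,0,0],-1],[[-1.3,6,0],[0,0,0],-1],[[-1.7,8,0],[0,0,0],-1],[[-2,9.5,0],[0,0,0],-1],[[-2,9.5,0],[0,0,0],-1],[[-2,9.5,0],[0,0,0],-1]]'; python3 -c "
from h import *
st=snap('scene','s7')[0];print(st['position'],st['contact_force'])
snap('scene','s7b')
"; python3 tilt.py s7 s7b
```

```text
clock: 7.52
position: [635.5, -107.2, 4.3]
ee_rot: [-0.074, 0.703, -0.703, 0.074]
contact_force: [0.1, -0.4, 0.1]
gripper_width: -0.3
[ 635.5365579  -107.22901086    4.33591724] [ 0.14384998 -0.42622803  0.12012237]
s7 scene n 2065 slope along +x -0.0021 lateral -0.0026 h 34.75 std 1.01
  table [3.0000e-04 3.0000e-04 2.3189e+00] 34590
s7b scene n 2098 slope along +x -0.0050 lateral -0.0004 h 34.70 std 1.10
  table [2.0000e-04 3.0000e-04 2.3106e+00] 34585
```

```bash
python3 -m creep '[[[-0.2,1,0],[0,0,0],-1],[[-0.4,2,0],[0,0,0],-1],[[-0.4,2,0],[0,0,0],-1],[[-0.4,2,0],[0,0,0],-1]]'; python3 -c "
from h import *
st=snap('scene','s8')[0];print(st['position'],st['contact_force'])
snap('scene','s8b');snap('scene','s8c')
"; python3 tilt.py s8 s8b s8c
```

```text
clock: 7.95
position: [635.2, -105.4, 4.3]
ee_rot: [-0.074, 0.703, -0.703, 0.074]
contact_force: [0.7, 0.4, -0.9]
gripper_width: -0.3
[ 635.17278759 -105.40221412    4.3283532 ] [ 0.6869586   0.37888222 -0.91921101]
s8 scene n 2105 slope along +x -0.0007 lateral -0.0001 h 34.72 std 1.06
  table [4.0000e-04 4.0000e-04 2.3135e+00] 34548
s8b scene n 2102 slope along +x -0.0020 lateral -0.0006 h 34.68 std 1.06
  table [3.0000e-04 3.0000e-04 2.3142e+00] 34572
s8c scene n 2081 slope along +x -0.0002 lateral 0.0003 h 34.75 std 1.06
  table [2.0000e-04 3.0000e-04 2.3343e+00] 34557
```

```bash
python3 -m creep '[[[1.1,-5,0],[0,0,0],-1],[[3.2,-15,0],[0,0,0],-1],[[6.4,-30,0],[0,0,0],-1],[[8.5,-40,0],[0,0,0],-1],[[8.5,-40,30],[0,0,0],-1],[[8.5,-40,65],[0,0,0],-1],[[8.5,-40,100],[0,0,0],-1],[[8.5,-40,135],[0,0,0],-1],[[8.5,-40,150],[0,0,0],-1],[[8.5,-40,150],[0,0,0],-1]]'; python3 -c "
from h import *
st=snap('scene','s9')[0];print(st['position'],st['contact_force'])
snap('top','t9')
im=cv2.imread('pics/s9.png');cv2.imwrite('pics/s9z.png',cv2.resize(im[120:280,150:350],(750,600),interpolation=cv2.INTER_CUBIC))
im=cv2.imread('pics/t9.png');cv2.imwrite('pics/t9z.png',cv2.resize(im[90:250,200:460],(780,480),interpolation=cv2.INTER_CUBIC))
"; python3 tilt.py s9 t9
```

```text
clock: 8.93
position: [646.5, -147.3, 160.2]
ee_rot: [0.07, -0.702, 0.704, -0.077]
contact_force: [0.2, 0.4, 0.6]
gripper_width: -0.1
[ 646.53432568 -147.3166701   160.24539332] [0.20966342 0.36019225 0.57822488]
s9 scene n 2063 slope along +x -0.0012 lateral -0.0021 h 34.75 std 1.01
  table [2.0000e-04 3.0000e-04 2.3013e+00] 36484
t9 top n 1482 slope along +x 0.0004 lateral 0.0012 h 32.54 std 1.69
  table [0.     0.0012 0.8086] 21433
```

View pics/s9z.png

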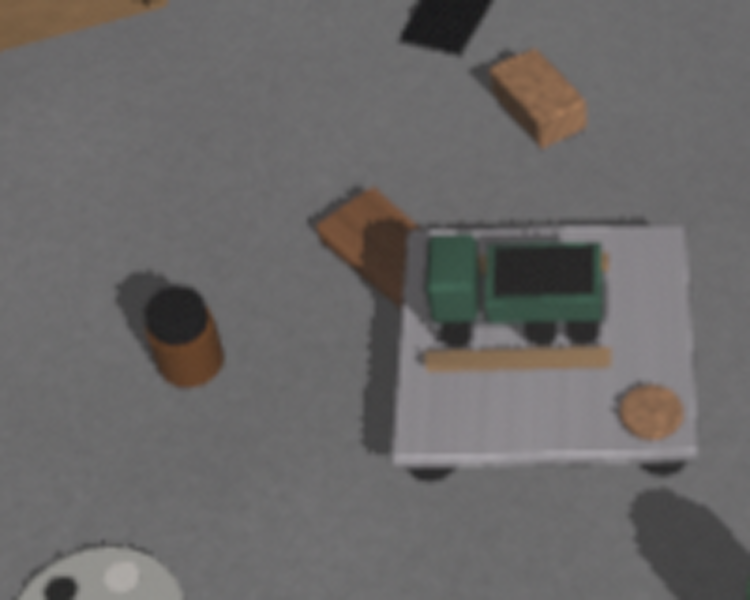

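View pics/t9z.png

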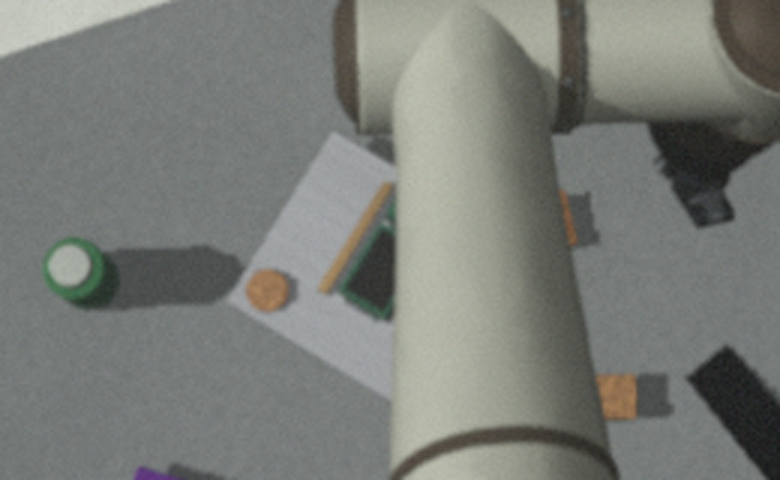

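Run:
```python
from h import *
z=lambda a:(np.array(a,float)+.5)/3-.5+np.array([200,90])
zs=lambda a:(np.array(a,float)+.5)/3.75-.5+np.array([150,120])
print(onz('top',z([268,290]),37.5),onz('scene',zs([652,411]),37.5))
for fn,name in(('t9','top'),('s9','scene')):
    im=cv2.imread(f'pics/{fn}.png');h=cv2.cvtColor(im,cv2.COLOR_BGR2HSV);m=cv2.inRange(h,(3,80,50),(25,255,255))
    n,l,s,c=cv2.connectedComponentsWithStats(m)
    for i in range(1,n):
        if s[i,4]>80:
            p=onz(name,c[i],37.5)[0]
            if np.hypot(p[0]-575,p[1]-143)<30:print(name,s[i],p)
st=arm.read_state();print(st['position'],st['joints'])
```

```text
[[574.68796332 144.66945074  37.5       ]] [[575.13684342 144.50007507  37.5       ]]
top [283 180  13  13 135] [574.95042944 144.80551019  37.5       ]
scene [316 223  16  14 177] [575.8187459  144.88364564  37.5       ]
[ 643.60366275 -146.45524945  154.72559637] [ 2.05060514e-02  5.00108114e-01 -4.14928874e-03 -6.85875612e-04
 -1.06540640e+00  1.87227252e-01]
```

```bash
python3 -m creep '[[[-5,20,0],[0,0,0],-1],[[-12,50,0],[0,0,0],-1],[[-19,80,0],[0,0,0],-1],[[-26,110,0],[0,0,0],-1],[[-33,140,0],[0,0,0],-1],[[-40,170,0],[0,0,0],-1],[[-47,200,0],[0,0,0],-1],[[-54,230,0],[0,0,0],-1],[[-61,260,0],[0,0,0],-1],[[-66,280,0],[0,0,0],-1],[[-68.5,291,0],[0,0,0],-1],[[-68.5,291,0],[0,0,0],-1]]'; python3 -m creep '[[[0,0,-20],[0,0,0],-1],[[0,0,-40],[0,0,0],-1],[[0,0,-60],[0,0,0],-1],[[0,0,-75],[0,0,0],-1],[[0,0,-85],[0,0,0],-1],[[0,0,-90],[0,0,0],-1],[[0,0,-90],[0,0,0],-1],[[0,0,-90],[0,0,0],-1]]'; python3 -c "
from h import *
st=snap('scene','s10')[0];print(st['position'],st['contact_force'])
im=cv2.imread('pics/s10.png');cv2.imwrite('pics/s10z.png',cv2.resize(im[120:320,200:400],(600,600),interpolation=cv2.INTER_CUBIC))
"; python3 tilt.py s10
```

```text
clock: 10.03
position: [574.2, 146.8, 152.6]
ee_rot: [0.076, -0.703, 0.703, -0.073]
contact_force: [-0.5, -0.5, -0.1]
gripper_width: -0.0
clock: 10.7
position: [575.6, 145.1, 64.5]
ee_rot: [0.073, -0.703, 0.703, -0.074]
contact_force: [0.7, 0.7, 0.1]
gripper_width: -0.3
[575.6429551  145.1058895   64.53207619] [0.70409972 0.74196791 0.05891262]
s10 scene n 1403 slope along +x -0.0009 lateral -0.0017 h 34.84 std 1.05
  table [4.0000e-04 1.0000e-04 2.3388e+00] 33771
```

View pics/s10z.png

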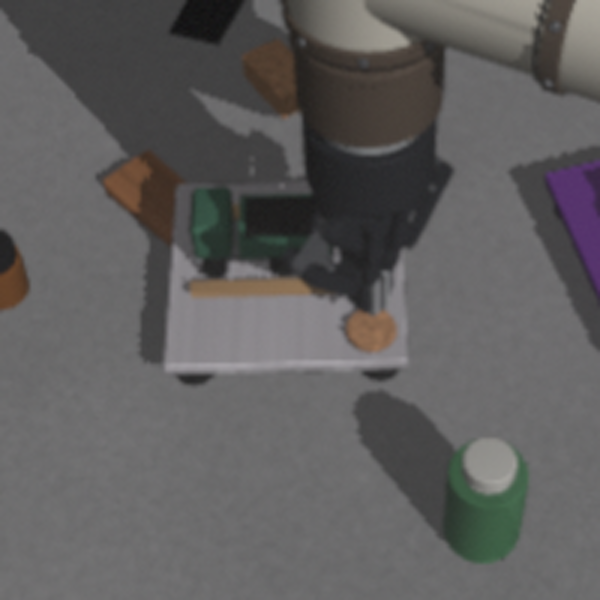

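```bash
python3 -m creep '[[[0,0,-8],[0,0,0],-1],[[0,0,-16],[0,0,0],-1],[[0,0,-20],[0,0,0],-1],[[0,0,-23],[0,0,0],-1],[[0,0,-24],[0,0,0],-1],[[0,0,-24],[0,0,0],-1],[[0,0,-24],[0,0,0],-1]]'; python3 -m creep '[[[0,0,-0.5],[0,0,0],-1],[[0,0,-1],[0,0,0],-1],[[0,0,-1.5],[0,0,0],-1],[[0,0,-1.5],[0,0,0],-1]]'
```

```text
clock: 11.33
position: [575.3, 145.6, 40.4]
ee_rot: [0.074, -0.703, 0.703, -0.074]
contact_force: [-0.1, -0.1, 0.2]
gripper_width: 0.1
clock: 11.67
position: [575.1, 145.5, 38.8]
ee_rot: [-0.074, 0.703, -0.703, 0.074]
contact_force: [0.4, 0.2, -0.5]
gripper_width: 0.2
```

```bash
python3 -m creep '[[[0,0,-0.5],[0,0,0],-1],[[0,0,-1],[0,0,0],-1],[[0,0,-1.5],[0,0,0],-1],[[0,0,-1.5],[0,0,0],-1]]'
```

```text
clock: 12.0
position: [575.2, 145.6, 37.9]
ee_rot: [0.074, -0.703, 0.703, -0.074]
contact_force: [-1.6, -0.1, 4.0]
gripper_width: -0.2
```

```bash
python3 -m creep '[[[0,0,-0.4],[0,0,0],-1],[[0,0,-0.8],[0,0,0],-1],[[0,0,-0.8],[0,0,0],-1],[[0,0,-0.8],[0,0,0],-1]]';python3 -c "
from h import *
st=snap('scene','s11')[0];print(st['position'],st['contact_force'],arm.read_state()['contact_force'])
snap('scene','s11b')"; python3 tilt.py s11 s11b
```

```text
clock: 12.33
position: [575.3, 145.7, 37.8]
ee_rot: [-0.074, 0.703, -0.703, 0.074]
contact_force: [-2.1, 0.2, 8.2]
gripper_width: 0.1
[575.30303104 145.67523589  37.80869838] [-2.13682097  0.19307094  8.15066987] [-3.57458242  0.16987749  7.88911638]
s11 scene n 1269 slope along +x -0.0006 lateral -0.0003 h 34.74 std 1.01
  table [3.0000e-04 0.0000e+00 2.3466e+00] 33460
s11b scene n 1256 slope along +x 0.0011 lateral -0.0048 h 34.81 std 0.98
  table [ 3.0000e-04 -1.0000e-04  2.3535e+00] 33454
```

Pressed with about 8 N and the stand stayed level. Now I'll come away, straight up.

```bash
python3 -m creep '[[[0,0,3],[0,0,0],-1],[[0,0,10],[0,0,0],-1],[[0,0,30],[0,0,0],-1],[[0,0,60],[0,0,0],-1],[[0,0,90],[0,0,0],-1],[[0,0,120],[0,0,0],-1],[[0,0,150],[0,0,0],-1],[[0,0,180],[0,0,0],-1],[[0,0,180],[0,0,0],-1],[[0,0,180],[0,0,0],-1],[[0,0,180],[0,0,0],-1],[[0,0,180],[0,0,0],-1]]';python3 -c "
from h import *
st=snap('scene','s12')[0];print(st['position'],st['contact_force'])
snap('top','t12')
im=cv2.imread('pics/s12.png');cv2.imwrite('pics/s12z.png',cv2.resize(im[120:320,170:400],(690,600),interpolation=cv2.INTER_CUBIC))
"; python3 tilt.py s12
```

```text
clock: 13.43
position: [574.3, 145.2, 215.0]
ee_rot: [0.075, -0.703, 0.704, -0.073]
contact_force: [-0.9, 0.3, 0.0]
gripper_width: -0.2
[574.31626255 145.19556943 214.96533336] [-0.8787818   0.30640854  0.04510973]
s12 scene n 2074 slope along +x -0.0031 lateral 0.0002 h 34.72 std 1.06
  table [3.0000e-04 1.0000e-04 2.3421e+00] 35046
```

View pics/s12z.png

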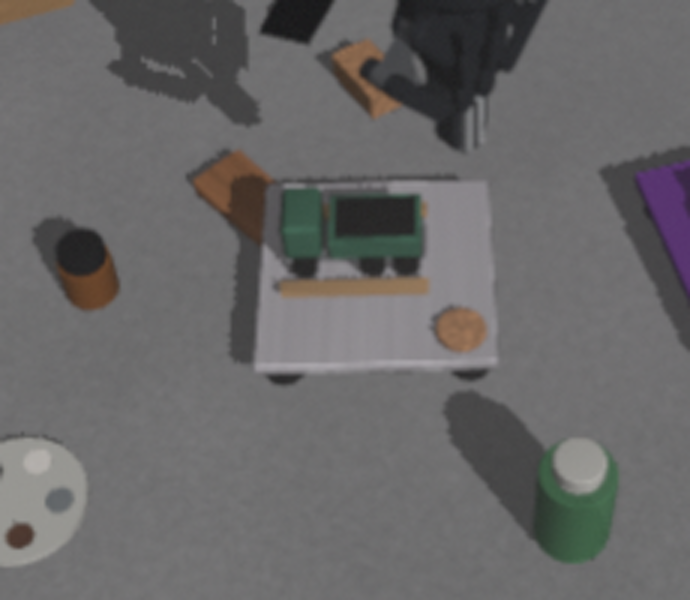

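View pics/t12.png

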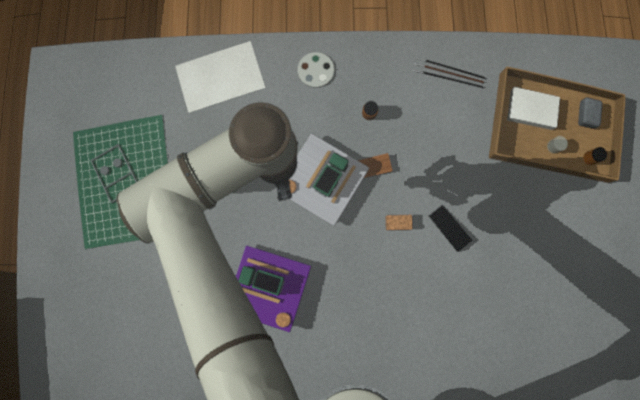

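```bash
python3 -c "
from h import *
print(arm.job_done())"; python3 tilt.py t12
```

```text
the job is handed in; nothing more can be done
None
the job is handed in; nothing more can be done
```

I pushed the wedge under the short foot until the stand was level, pressed the cork pad, moved the arm clear and handed the job in at about 13.5 s. No verdict was reported, so these are my own checks:

- **Levelling:** I pushed the wedge about 83 mm, thin end first, with the closed fingertips on its thick end. The stand's slope, measured from camera depth, went from about -0.065 to about -0.001 rad and stayed there when the fingers backed off.
- **Stand position:** the cork pad moved about 2 mm in total, so the stand was hardly displaced.
- **Pad check:** the fingers pressed the pad with about 8 N. The slope along the wedge direction stayed within about 0.001 rad, so the stand did not rock.
- **After moving away:** the slope read -0.003 rad, where readings scatter by about 0.002 rad. The wedge was still under the foot. The jar, sanding block and bottle looked unmoved in the last pictures.
- **Disagreement:** one image during the press gave a sideways slope of -0.0048 rad, while the one just before it gave -0.0003. The arm hid part of the plate, so I put it down to measurement scatter.
- **Not measured:** I could not measure the load on the wedge directly. I judged it was bearing because the stand leans towards that foot by itself.
- **Check that failed:** a final slope check from the top camera was refused because the job was already handed in.

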